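# Fill the tasting dish from the chocolate dispenser

## Task

Fill the empty tasting dish: press down the paddle of the dispenser lane that ends over the open black dish (not the lane over the closed tin) and keep it down until all three chocolates have rolled into the dish, then let the paddle come back up so that the gate shuts. Only press the paddle: do not touch the chocolates, do not press the other paddle, and leave the dish and everything else where they stand.

Things in the scene. Friction and masses are not known exactly. Their poses are not given: they have to be found in the camera images.
- dispenser: fixed wooden dispenser, 240 x 220 x 150 mm. Origin: underside, at table level; x points down the lanes to the outlets, y left, z up. Two steel lanes along x at y = +70 mm (left) and -70 mm (right) slope 8 degrees down; lips at x = 125 mm, 60 mm high. In each, 3 chocolates wait behind a gate at x = 90 mm. Above each lane lies its rocking lever, along x; the paddles are at x = -100 mm
- paddle_left (a point): middle of the upper face of the left lane's paddle, a wooden plate 44 mm (x) by 50 mm (y) by 8 mm, 143 mm above the table at rest, free air below; it moves with the lever. Pressed straight down it goes down at most 44 mm (and 13 mm in +x, towards the pivot)
- paddle_right (a point): the same for the right lane's paddle
- lever_left (a joint): left lever's angle (rad), pivot at x = 0, 135 mm high, paddle on its -x end, gate hanging from its +x end. 0 = paddle up, gate shut; 0.45 = paddle fully down, gate fully up (stop). Chocolates roll out freely from about 0.35 on (paddle 34 mm down). A spring returns it when let go: 2 N at the paddle to start, 5 N fully down
- lever_right (a joint): the same for the right lane's lever
- dish: open black tasting dish, round, 122 mm across the rim, 92 mm at the foot, 50 mm high, loose, empty at the start; origin at the centre of its underside. It stands under the lip of one of the two lanes, its centre 168 mm ahead (x) of the dispenser's origin and at that lane's y
- tin: closed round metal tin, 104 mm across, 42 mm high, loose; origin at the centre of its underside. It stands under the lip of the other lane
- pod: dry brown cocoa pod lying on the table, 147 mm long (its x axis), 76 mm thick; origin at table level under its middle; bystander
- jar: closed glass jar, 66 mm across, 85 mm high; origin at the centre of its underside; bystander
- bars: flat packet of chocolate bars, 75 x 150 x 30 mm; origin at the centre of its underside; bystander
- choc_left1: round chocolate, a ball of 30 mm diameter, 16 g, waiting in the left lane, number 1 counted from the gate; origin at its centre
- choc_left2: round chocolate, a ball of 30 mm diameter, 16 g, waiting in the left lane, number 2 counted from the gate; origin at its centre
- choc_left3: round chocolate, a ball of 30 mm diameter, 16 g, waiting in the left lane, number 3 counted from the gate; origin at its centre
- choc_right1: round chocolate, a ball of 30 mm diameter, 16 g, waiting in the right lane, number 1 counted from the gate; origin at its centre
- choc_right2: round chocolate, a ball of 30 mm diameter, 16 g, waiting in the right lane, number 2 counted from the gate; origin at its centre
- choc_right3: round chocolate, a ball of 30 mm diameter, 16 g, waiting in the right lane, number 3 counted from the gate; origin at its centre
Things that resemble listed ones, but are neither listed nor needed, are in the scene too. There is more than one size of the dish; the job needs the smallest.

How it is judged (in metres and radians):
On the way, in this order (a step that is already met when the one before it is completed fails the run):
1. the gate over the dish's lane is lifted (((y of dish in the frame of dispenser above 0 m and value of joint lever_left above 0.18 rad) or (y of dish in the frame of dispenser below 0 m and value of joint lever_right above 0.18 rad))), for 0.05 s.
2. all three chocolates of that lane lie in the dish (((y of dish in the frame of dispenser above 0 m and horizontal distance between each of choc_left1, choc_left2, choc_left3 and dish below 0.05 m and height (world z) of each of choc_left1, choc_left2, choc_left3 below 0.055 m) or (y of dish in the frame of dispenser below 0 m and horizontal distance between each of choc_right1, choc_right2, choc_right3 and dish below 0.05 m and height (world z) of each of choc_right1, choc_right2, choc_right3 below 0.055 m))), for 0.2 s.
At the end, for the whole second after the job is handed in: the lane's three chocolates lie at rest in the dish (within 50 mm of its axis, lower than 55 mm), both levers under 0.05 rad, the other lane's chocolates, dish and tin within 15 mm and the bystanders within 30 mm of their starts (((y of dish in the frame of dispenser above 0 m and horizontal distance between each of choc_left1, choc_left2, choc_left3 and dish below 0.05 m and height (world z) of each of choc_left1, choc_left2, choc_left3 below 0.055 m and linear speed of each of choc_left1, choc_left2, choc_left3 below 0.03 m/s and distance of each of choc_right1, choc_right2, choc_right3 from where it was at the start of the episode below 0.015 m) or (y of dish in the frame of dispenser below 0 m and horizontal distance between each of choc_right1, choc_right2, choc_right3 and dish below 0.05 m and height (world z) of each of choc_right1, choc_right2, choc_right3 below 0.055 m and linear speed of each of choc_right1, choc_right2, choc_right3 below 0.03 m/s and distance of each of choc_left1, choc_left2, choc_left3 from where it was at the start of the episode below 0.015 m)) and value of joint each of lever_left, lever_right below 0.05 rad and distance of each of dish, tin from where it was at the start of the episode below 0.015 m and distance of each of pod, jar, bars from where it was at the start of the episode below 0.03 m); the robot touches nothing.
It fails at once if the robot touches a chocolate (contact force between any of the fingers, the arm and choc_left1 above 0.1 N or contact force between any of the fingers, the arm and choc_left2 above 0.1 N or contact force between any of the fingers, the arm and choc_left3 above 0.1 N or contact force between any of the fingers, the arm and choc_right1 above 0.1 N or contact force between any of the fingers, the arm and choc_right2 above 0.1 N or contact force between any of the fingers, the arm and choc_right3 above 0.1 N).
It fails at once if a chocolate is lifted out of its lane (height (world z) of any of choc_left1, choc_left2, choc_left3, choc_right1, choc_right2, choc_right3 above 0.13 m).
It fails at once if the paddle of the other lane is pressed ((y of dish in the frame of dispenser above 0 m and value of joint lever_right above 0.12 rad) or (y of dish in the frame of dispenser below 0 m and value of joint lever_left above 0.12 rad)).
It fails at once if the dish or the tin is shifted or lifted (15 mm) (distance of any of dish, tin from where it was at the start of the episode above 0.015 m).
It fails at once if a bystander (pod, jar, packet) is shifted or lifted (30 mm) (distance of any of pod, jar, bars from where it was at the start of the episode above 0.03 m).
It also fails if it takes over 32 s, if anything falls off the work surface, if the arm or the gripper's body presses on something with over 40 N, if the wrist force passes 120 N, or if a joint passes its speed limit or range.

## Robot

A 7-joint arm with a two-finger parallel gripper is mounted at the origin on the work surface. World frame = base frame: x ahead of the robot, y to its left, z up, the work surface at z = 0. Lengths are in mm, angles in rad, forces in N, time in s.
With the tool pointing down it reaches from about 425 to 1025 mm from the base axis. Payload 9.4 kg.
Tool frame: the origin (TCP) lies midway between the tips of the shut fingers; the grasp point (between the pads) lies 19 mm behind it (bot.pinch_z is the distance from the TCP to the grasp point, in mm); z points along the fingers, y is the line along which they close (so a half turn about z gives the same grasp; the last joint's range is limited). The gripper opens to 85 mm and grips with 20 to 120 N. Pads are 22 mm wide; open, the fingers measure 114 mm over their backs; the gripper's body (76 mm by 85 mm) begins 54 mm behind the grasp point. The pads swing forward as they close: fully open they stand 13 mm farther back than shut.
Start: joints at [-0.077, 0.599, -0.003, 1.599, 0.002, 0.943, -0.08], TCP at [724.999, -0.007, 231.275] pointing down, gripper open.
Joint ranges: [-2.57, 2.57], [-0.35, 1.97], [-1.29, 1.29], [0.11, 2.56], [-1.05, 4.19], [0.11, 1.86], [-2.63, 2.63]. Speed limits (rad/s): [2.22, 2.22, 3.01, 3.01, 3.14, 3.14, 3.14].

## Interface

Orientations are given as a 3x3 rotation matrix whose columns are the frame's x, y, z axes.
In Python, from cell import bot, read_camera gives the robot as it stands.
- The arm moves only by the tool play_rows, never from a script. Its argument "increments" is a list of rows, each an object of numbers: "hand": the finger opening in m, from 0 to 0.0854; "dx", "dy", "dz": the shift along the world's x, y, z in m; "rx", "ry", "rz": the turn, a rotation vector about the world's x, y, z in degrees. In form: [{"hand": .., "dx": .., "dy": .., "dz": .., "rx": .., "ry": .., "rz": ..}, ...]. A call has 1 to 20 rows; each row is the pose to reach, as a shift and turn from the pose commanded when the call began; what a row does not reach only later rows make up. A row lasts 1/12 s, in which the tool goes at most 41.7 mm and 7.16 degrees, less where a joint would pass 70% of its speed; a pose out of reach is approached as far as the arm can. A call with a gripper value outside its range is refused whole. The fingers move at their own pace and stop on an object; "grip_force" is the grip in N (left out, the last holds). Time passes only in rows, so rows that repeat a pose let the fingers close. It gives the time, the measured TCP pose, the force, the opening and the grip force at its end, in the units of the state.
- bot.get_obs(): the state, without advancing time (a new reading comes with each control period).
- read_camera(name): name is "scene" or "side" or "wrist"; returns a dict with "pixels" (400x640x3 uint8, red, green, blue), "K" (3x3 intrinsics, pixels), "extrinsics" (4x4, takes a point from world to camera coordinates). Camera axes: x right, y up, looking along -z (the intrinsics and any distortion apply to the point x, -y, -z); pixel columns grow to the right and rows downward; lengths in mm; the calibration is good to about 2 mm. A picture is of the moment at which its call begins. There is no depth.
- bot.finish_job(): hands the job in; it is judged then, once.
The state is a dict: "clock": time; "qpos": joint angles; "dq": joint speeds; "joint_torque": joint torques, N m; "ee_pos": TCP position; "tool_rot": TCP orientation; "ft_force": force on the tool from outside, world axes, zero at the start; "moment": the same for the moment, N m; "grip_width": finger opening in mm; "finger_force": force on a finger pad.
Only numpy, scipy, OpenCV 4.12 (cv2) and the standard library are available. Lean on these libraries where they do the work, as an engineer would, in place of code of your own. Each camera call takes 0.05 s, during which the arm holds its last target. There are 200 camera calls.

## Working session

There is one attempt and no reset: what is moved stays moved. The work goes in short steps, Python scripts to look and compute and a tool call to move; the robot and the scene stay as the last step left them, time stands still between calls to the robot, and variables do not carry over. Pictures are saved under pics/ and viewed, at most 10 in all, crops included, and the job is handed in when it is done.

Besides the shell and the picture viewer there is one more tool, called after "Request:" by a JSON object that holds its "fn" and its "kwargs". play_rows: Moves the arm, as the interface text tells. Its arguments: {"type":"object","properties":{"increments":{"type":"array"},"grip_force":{"type":"number"}},"required":["increments"]}

```bash
mkdir -p pics
cat > h.py <<'E'
import numpy as np, cv2
from cell import bot, read_camera
def ray(c,u,v):
    E=c["extrinsics"];R=E[:3,:3];t=E[:3,3]
    p=np.linalg.inv(c["K"])@[u,v,1]
    return -R.T@t, R.T@np.array([p[0],-p[1],-p[2]])
def onz(c,u,v,z):
    o,d=ray(c,u,v); return o+d*(z-o[2])/d[2]
def proj(c,P):
    E=c["extrinsics"];q=E[:3,:3]@np.array(P)+E[:3,3]
    p=c["K"]@[q[0],-q[1],-q[2]]; return p[:2]/p[2]
E
python3 - <<'E'
from h import *
import pickle
cs={}
for n in("scene","side"):
    c=read_camera(n);cs[n]=c;cv2.imwrite(f"pics/{n}0.png",c["pixels"][...,::-1]); print(n,ray(c,320,200),[k for k in c])
pickle.dump(cs,open("c0.pkl","wb"))
E
```

```text
scene (array([ 859.75501862, -547.73463532,  778.19035991]), array([-0.35958553,  0.60414264, -0.71128376])) ['pixels', 'K', 'extrinsics']
side (array([ 183.29590998, -850.78719992,  777.50074062]), array([ 0.32539986,  0.73373688, -0.59659439])) ['pixels', 'K', 'extrinsics']
```

View pics/scene0.png

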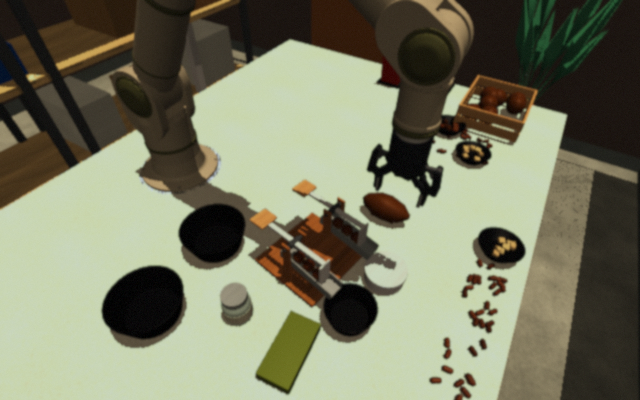

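View pics/side0.png

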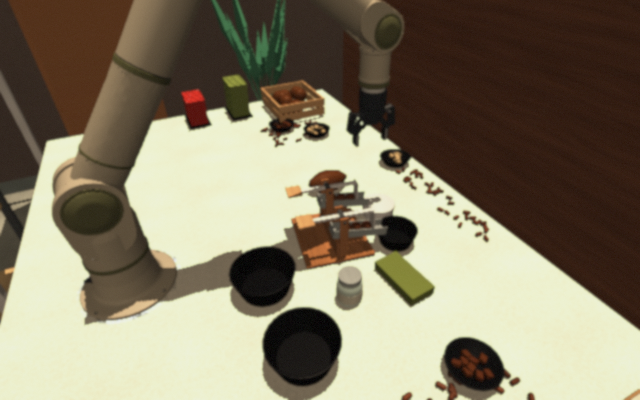

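Scene view: three empty black dishes at (212,233), (143,302) and (350,310). The one at (350,310) is the smallest and is under a lip, so it fits. The tin is at (385,275) under the other lip. The paddles are at (263,218) and (304,187), and the nearer one belongs to the dish's lane. Next I measure and confirm with an enlarged crop.

Run:
```python
from h import *
import pickle
cs=pickle.load(open("c0.pkl","rb"))
pad={}
for n,box in(("scene",(240,170,330,235)),("side",(280,180,330,232))):
    c=cs[n];im=c["pixels"];hsv=cv2.cvtColor(im,cv2.COLOR_RGB2HSV)
    m=cv2.inRange(hsv,(8,90,165),(22,255,255));x0,y0,x1,y1=box
    k=np.zeros_like(m);k[y0:y1,x0:x1]=m[y0:y1,x0:x1]
    N,L,S,C=cv2.connectedComponentsWithStats(k)
    for s,q in zip(S[1:],C[1:]):
        if s[4]>25: print(n,s,q.round(1),onz(c,*q,143).round(1)); pad.setdefault(n,[]).append(onz(c,*q,143))
c=cs["scene"];im=c["pixels"]
g=cv2.cvtColor(im,cv2.COLOR_RGB2GRAY)
# dark small dish, scene
for n,(x0,y0,x1,y1) in(("scene",(315,270,395,345)),("side",(370,205,425,260))):
    c=cs[n];g=cv2.cvtColor(c["pixels"],cv2.COLOR_RGB2GRAY);m=np.zeros_like(g);m[y0:y1,x0:x1]=(g[y0:y1,x0:x1]<45)*255
    N,L,S,C=cv2.connectedComponentsWithStats(m);i=1+S[1:,4].argmax();print("dish",n,S[i],onz(c,*C[i],30).round(1))
im=cs["scene"]["pixels"][160:360,230:430,::-1];a=cv2.resize(im,(600,600),interpolation=3)
cv2.imwrite("pics/crop0.png",a)
```

```text
scene [293 180  23  14 182] [304.8 186.5] [480.3  12.5 143. ]
scene [251 209  26  19 275] [263.2 217.8] [ 456.5 -129.2  143. ]
side [286 186  15  12 125] [292.7 190.5] [478.    6.2 143. ]
side [292 213  27  15 252] [304.9 220. ] [ 457.7 -131.9  143. ]
dish scene [ 315  284   62   52 2180] [ 715.7 -171.4   30. ]
dish side [379 216  37  35 933] [ 724.  -179.2   30. ]
```

View pics/crop0.png

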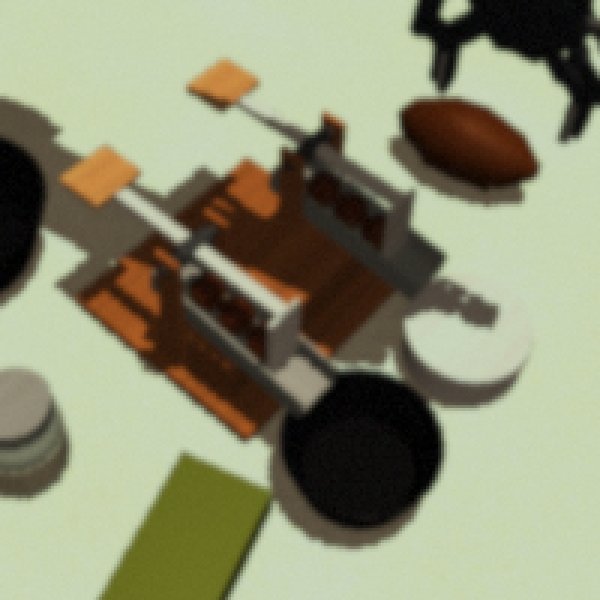

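The crop confirms it: the small dish at (350,310) is under the right lane's lip, and the target paddle is at (263,218), about (457.5, -130.5, 143) mm. I move above it with the fingers shut.

Request:
{"fn": "play_rows", "kwargs": {"increments": [{"hand": 0, "dx": -0.033, "dy": -0.016, "dz": 0}, {"hand": 0, "dx": -0.067, "dy": -0.033, "dz": 0}, {"hand": 0, "dx": -0.1, "dy": -0.049, "dz": 0}, {"hand": 0, "dx": -0.134, "dy": -0.065, "dz": 0}, {"hand": 0, "dx": -0.167, "dy": -0.082, "dz": 0}, {"hand": 0, "dx": -0.2, "dy": -0.098, "dz": -0.005}, {"hand": 0, "dx": -0.234, "dy": -0.114, "dz": -0.015}, {"hand": 0, "dx": -0.2675, "dy": -0.1305, "dz": -0.03}, {"hand": 0, "dx": -0.2675, "dy": -0.1305, "dz": -0.056}, {"hand": 0, "dx": -0.2675, "dy": -0.1305, "dz": -0.066}, {"hand": 0, "dx": -0.2675, "dy": -0.1305, "dz": -0.066}, {"hand": 0, "dx": -0.2675, "dy": -0.1305, "dz": -0.066}, {"hand": 0, "dx": -0.2675, "dy": -0.1305, "dz": -0.066}]}}

```text
invalid input at $.increments[0]: expected keys hand, dx, dy, dz, rx, ry, rz
```

Run:
```python
from h import *
o=bot.get_obs();print(o["ee_pos"],o["tool_rot"],o["ft_force"],o["grip_width"])
a=[]
for n,(u,v) in(("scene",(263,215)),("side",(305,215))):
    c=read_camera(n);p=proj(c,o["ee_pos"]);im=c["pixels"][v-60:v+60,u-60:u+60,::-1]
    print(n,p,(p-[u-60,v-60])*3.33);a.append(cv2.resize(im,(400,400),interpolation=3))
cv2.imwrite("pics/near1.png",np.hstack(a))
```

```text
[ 7.24576251e+02 -1.21624095e-02  2.30501535e+02] [[-6.97915430e-05  9.99999021e-01 -1.39753745e-03]
 [ 9.99999990e-01  6.96197460e-05 -1.22976640e-04]
 [-1.22879224e-04 -1.39754602e-03 -9.99999016e-01]] [-0.11077087 -0.20970778  0.16455024] 85.49124661200966
scene [397.10183626 201.84872482] [646.35911474 156.00625364]
side [369.39584323 145.81204017] [414.23815797 -30.59590623]
```

View pics/near1.png

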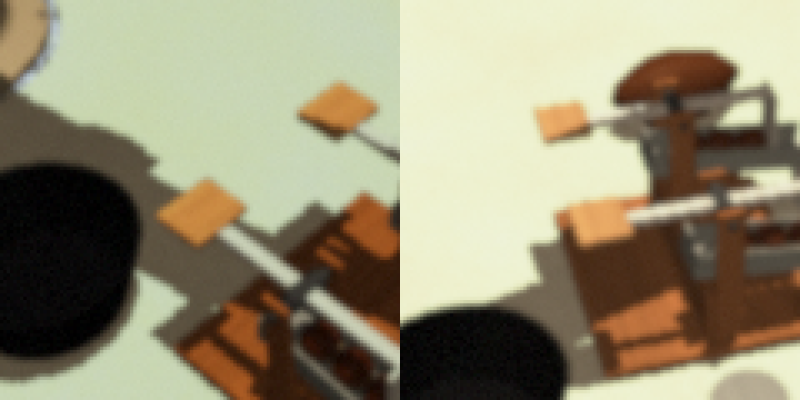

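The move was refused because every row needs all seven keys, so the arm is still at its start. The picture only shows the untouched paddles. I resend with full rows.

Request:
{"fn": "play_rows", "kwargs": {"increments": [{"hand": 0, "dx": -0.033, "dy": -0.016, "dz": 0, "rx": 0, "ry": 0, "rz": 0}, {"hand": 0, "dx": -0.067, "dy": -0.033, "dz": 0, "rx": 0, "ry": 0, "rz": 0}, {"hand": 0, "dx": -0.1, "dy": -0.049, "dz": 0, "rx": 0, "ry": 0, "rz": 0}, {"hand": 0, "dx": -0.134, "dy": -0.065, "dz": 0, "rx": 0, "ry": 0, "rz": 0}, {"hand": 0, "dx": -0.167, "dy": -0.082, "dz": 0, "rx": 0, "ry": 0, "rz": 0}, {"hand": 0, "dx": -0.2, "dy": -0.098, "dz": -0.005, "rx": 0, "ry": 0, "rz": 0}, {"hand": 0, "dx": -0.234, "dy": -0.114, "dz": -0.015, "rx": 0, "ry": 0, "rz": 0}, {"hand": 0, "dx": -0.2675, "dy": -0.1305, "dz": -0.03, "rx": 0, "ry": 0, "rz": 0}, {"hand": 0, "dx": -0.2675, "dy": -0.1305, "dz": -0.056, "rx": 0, "ry": 0, "rz": 0}, {"hand": 0, "dx": -0.2675, "dy": -0.1305, "dz": -0.066, "rx": 0, "ry": 0, "rz": 0}, {"hand": 0, "dx": -0.2675, "dy": -0.1305, "dz": -0.066, "rx": 0, "ry": 0, "rz": 0}, {"hand": 0, "dx": -0.2675, "dy": -0.1305, "dz": -0.066, "rx": 0, "ry": 0, "rz": 0}, {"hand": 0, "dx": -0.2675, "dy": -0.1305, "dz": -0.066, "rx": 0, "ry": 0, "rz": 0}]}}

```text
clock: 1.28
ee_pos: [458.2, -130.4, 165.8]
tool_rot: [[-0.0, 1.0, 0.001], [1.0, 0.0, -0.0], [-0.0, 0.001, -1.0]]
ft_force: [1.4, -0.2, -0.3]
grip_width: 0.2
finger_force: 0.0
```

Run:
```python
from h import *
o=bot.get_obs();print(o["clock"],o["ee_pos"],o["tool_rot"].round(3) if hasattr(o["tool_rot"],'round') else 0,o["ft_force"],o["grip_width"])
a=[]
for n,(u,v) in(("scene",(263,205)),("side",(305,205))):
    c=read_camera(n);p=proj(c,o["ee_pos"]);im=c["pixels"][v-60:v+60,u-60:u+60,::-1]
    print(n,p,(p-[u-60,v-60])*3.33);a.append(cv2.resize(im,(400,400),interpolation=3))
cv2.imwrite("pics/near2.png",np.hstack(a))
```

```text
1.2833 [ 458.20531867 -130.42345737  165.816812  ] [[-0.     1.     0.001]
 [ 1.     0.    -0.   ]
 [-0.     0.001 -1.   ]] [ 1.4091291  -0.21631269 -0.31282866] 0.2245849272531349
scene [262.45224204 211.81184026] [197.97596599 222.48342807]
side [304.45540239 212.74657248] [197.98648995 225.59608636]
```

View pics/near2.png

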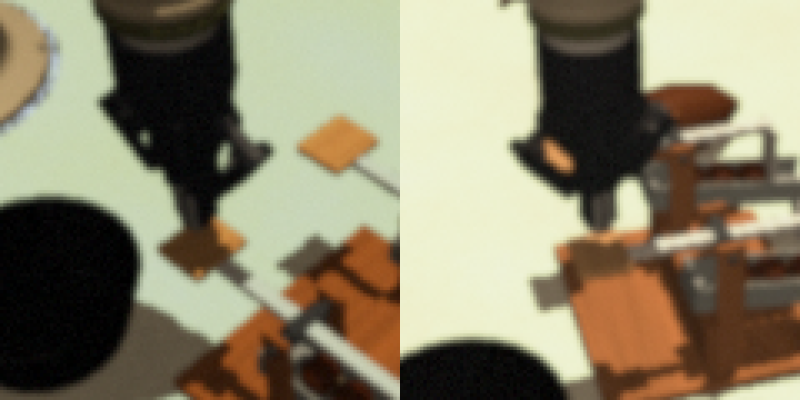

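The fingertip is centred over the target paddle. I turn the gripper about 81° so its wide knuckles lie across the lever, not along it.

Request:
{"fn": "play_rows", "kwargs": {"increments": [{"hand": 0, "dx": 0, "dy": 0, "dz": 0, "rx": 0, "ry": 0, "rz": 7}, {"hand": 0, "dx": 0, "dy": 0, "dz": 0, "rx": 0, "ry": 0, "rz": 14}, {"hand": 0, "dx": 0, "dy": 0, "dz": 0, "rx": 0, "ry": 0, "rz": 21}, {"hand": 0, "dx": 0, "dy": 0, "dz": 0, "rx": 0, "ry": 0, "rz": 28}, {"hand": 0, "dx": 0, "dy": 0, "dz": 0, "rx": 0, "ry": 0, "rz": 35}, {"hand": 0, "dx": 0, "dy": 0, "dz": 0, "rx": 0, "ry": 0, "rz": 42}, {"hand": 0, "dx": 0, "dy": 0, "dz": 0, "rx": 0, "ry": 0, "rz": 49}, {"hand": 0, "dx": 0, "dy": 0, "dz": 0, "rx": 0, "ry": 0, "rz": 56}, {"hand": 0, "dx": 0, "dy": 0, "dz": 0, "rx": 0, "ry": 0, "rz": 63}, {"hand": 0, "dx": 0, "dy": 0, "dz": 0, "rx": 0, "ry": 0, "rz": 70}, {"hand": 0, "dx": 0, "dy": 0, "dz": 0, "rx": 0, "ry": 0, "rz": 77}, {"hand": 0, "dx": 0, "dy": 0, "dz": 0, "rx": 0, "ry": 0, "rz": 81}, {"hand": 0, "dx": 0, "dy": 0, "dz": 0, "rx": 0, "ry": 0, "rz": 81}]}}

```text
clock: 2.47
ee_pos: [458.0, -130.7, 165.8]
tool_rot: [[-0.988, 0.153, 0.001], [0.153, 0.988, -0.0], [-0.001, -0.0, -1.0]]
ft_force: [0.6, -0.2, 0.1]
grip_width: -0.0
finger_force: 0.0
```

Request:
{"fn": "play_rows", "kwargs": {"increments": [{"hand": 0, "dx": 0, "dy": 0, "dz": -0.012, "rx": 0, "ry": 0, "rz": 0}, {"hand": 0, "dx": 0, "dy": 0, "dz": -0.022, "rx": 0, "ry": 0, "rz": 0}, {"hand": 0, "dx": 0.001, "dy": 0, "dz": -0.028, "rx": 0, "ry": 0, "rz": 0}, {"hand": 0, "dx": 0.002, "dy": 0, "dz": -0.034, "rx": 0, "ry": 0, "rz": 0}, {"hand": 0, "dx": 0.003, "dy": -0.0005, "dz": -0.04, "rx": 0, "ry": 0, "rz": 0}, {"hand": 0, "dx": 0.005, "dy": -0.001, "dz": -0.046, "rx": 0, "ry": 0, "rz": 0}, {"hand": 0, "dx": 0.007, "dy": -0.001, "dz": -0.052, "rx": 0, "ry": 0, "rz": 0}, {"hand": 0, "dx": 0.009, "dy": -0.0015, "dz": -0.057, "rx": 0, "ry": 0, "rz": 0}, {"hand": 0, "dx": 0.01, "dy": -0.0015, "dz": -0.06, "rx": 0, "ry": 0, "rz": 0}, {"hand": 0, "dx": 0.01, "dy": -0.0015, "dz": -0.06, "rx": 0, "ry": 0, "rz": 0}, {"hand": 0, "dx": 0.01, "dy": -0.0015, "dz": -0.06, "rx": 0, "ry": 0, "rz": 0}, {"hand": 0, "dx": 0.01, "dy": -0.0015, "dz": -0.06, "rx": 0, "ry": 0, "rz": 0}, {"hand": 0, "dx": 0.01, "dy": -0.0015, "dz": -0.06, "rx": 0, "ry": 0, "rz": 0}, {"hand": 0, "dx": 0.01, "dy": -0.0015, "dz": -0.06, "rx": 0, "ry": 0, "rz": 0}]}}

```text
clock: 3.63
ee_pos: [466.6, -132.0, 105.1]
tool_rot: [[-0.988, 0.157, -0.002], [0.157, 0.988, -0.0], [0.002, -0.0, -1.0]]
ft_force: [-6.1, 0.1, 3.0]
grip_width: 0.2
finger_force: 2.6
```

```bash
cat > look.py <<'E'
from h import *
import sys
a=[]
for n,(u,v) in(("scene",(310,270)),("side",(355,215))):
    c=read_camera(n);im=c["pixels"][v-80:v+80,u-80:u+80,::-1]
    a.append(cv2.resize(im,(400,400),interpolation=3))
cv2.imwrite(sys.argv[1],np.clip(np.hstack(a)*1.5,0,255).astype('uint8'))
E
python3 look.py pics/press1.png
```

```text
(no output)
```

View pics/press1.png

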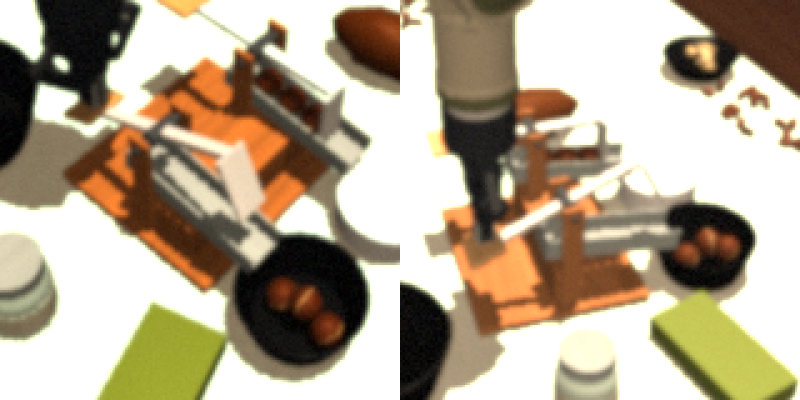

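The gate is up, the lane is empty and all three chocolates lie in the dish (scene crop around (305,310)). I hold briefly, then release along the same arc and retreat upward.

Request:
{"fn": "play_rows", "kwargs": {"increments": [{"hand": 0, "dx": 0, "dy": 0, "dz": 0, "rx": 0, "ry": 0, "rz": 0}, {"hand": 0, "dx": 0, "dy": 0, "dz": 0, "rx": 0, "ry": 0, "rz": 0}, {"hand": 0, "dx": 0, "dy": 0, "dz": 0, "rx": 0, "ry": 0, "rz": 0}, {"hand": 0, "dx": 0, "dy": 0, "dz": 0, "rx": 0, "ry": 0, "rz": 0}, {"hand": 0, "dx": 0, "dy": 0, "dz": 0, "rx": 0, "ry": 0, "rz": 0}, {"hand": 0, "dx": 0, "dy": 0, "dz": 0, "rx": 0, "ry": 0, "rz": 0}, {"hand": 0, "dx": -0.003, "dy": 0.0005, "dz": 0.006, "rx": 0, "ry": 0, "rz": 0}, {"hand": 0, "dx": -0.005, "dy": 0.0005, "dz": 0.012, "rx": 0, "ry": 0, "rz": 0}, {"hand": 0, "dx": -0.007, "dy": 0.001, "dz": 0.018, "rx": 0, "ry": 0, "rz": 0}, {"hand": 0, "dx": -0.008, "dy": 0.001, "dz": 0.024, "rx": 0, "ry": 0, "rz": 0}, {"hand": 0, "dx": -0.009, "dy": 0.0015, "dz": 0.03, "rx": 0, "ry": 0, "rz": 0}, {"hand": 0, "dx": -0.01, "dy": 0.0015, "dz": 0.036, "rx": 0, "ry": 0, "rz": 0}, {"hand": 0, "dx": -0.01, "dy": 0.0015, "dz": 0.045, "rx": 0, "ry": 0, "rz": 0}, {"hand": 0, "dx": -0.01, "dy": 0.0015, "dz": 0.065, "rx": 0, "ry": 0, "rz": 0}, {"hand": 0, "dx": -0.01, "dy": 0.0015, "dz": 0.095, "rx": 0, "ry": 0, "rz": 0}, {"hand": 0, "dx": -0.01, "dy": 0.0015, "dz": 0.12, "rx": 0, "ry": 0, "rz": 0}, {"hand": 0, "dx": -0.01, "dy": 0.0015, "dz": 0.12, "rx": 0, "ry": 0, "rz": 0}, {"hand": 0, "dx": -0.01, "dy": 0.0015, "dz": 0.12, "rx": 0, "ry": 0, "rz": 0}, {"hand": 0, "dx": -0.01, "dy": 0.0015, "dz": 0.12, "rx": 0, "ry": 0, "rz": 0}, {"hand": 0, "dx": -0.01, "dy": 0.0015, "dz": 0.12, "rx": 0, "ry": 0, "rz": 0}]}}

```text
clock: 5.4
ee_pos: [456.8, -130.5, 224.5]
tool_rot: [[-0.988, 0.157, -0.002], [0.157, 0.988, 0.0], [0.002, 0.0, -1.0]]
ft_force: [-0.1, 0.3, 0.2]
grip_width: -0.3
finger_force: 0.0
```

```bash
python3 look.py pics/end1.png
```

```text
(no output)
```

View pics/end1.png

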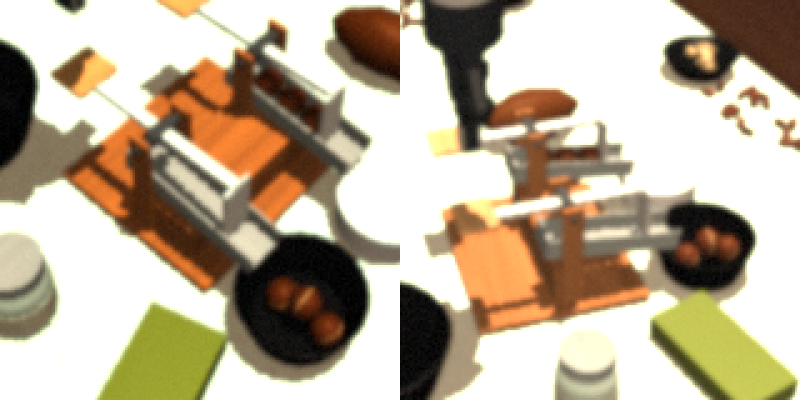

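The paddle is back up, the gate is shut and the three chocolates haven't moved since the last picture (scene crop (280–325, 290–327)). The neighbours are in place, so I hand in.

```bash
python3 -c "
from cell import bot
print(bot.finish_job())"
```

```text
the job is handed in; nothing more can be done
None
```

I pressed the right lane's paddle, all three chocolates rolled into the small black dish, and the gate is shut again; the job is handed in, but no verdict was returned.

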